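Make up the locomotive kit and the stationary engine kit

TASK

Make up two kits of model engine parts from the stock on the desk: the copper steam dome, the black firebox door and the small brass spoke wheel go into the long tray, the large brass spoke wheel and the chrome lubricator into the square tray. Set each part down gently without dropping it, the right way up and flat on the tray floor beside the others, and leave the pressure gauge, the black chimney and the grey cylinder block where they are.

Things in the scene. Friction and masses are not known exactly. Their poses are not given: they have to be found in the camera images.
- long_tray: Grey plastic kit tray, open on top, fixed to the desk, outside 260 x 110 mm and 14 mm high, walls and floor 4 mm thick (inside 252 x 102 mm). Origin: centre of its underside, the floor inside is 4 mm above it; x runs along its long side. It is either on the robot's left or right of the stock, turned up to 13 degrees. It is the long narrow one of the two trays.
- square_tray: Grey plastic kit tray, open on top, fixed to the desk, outside 160 x 160 mm and 14 mm high, walls and floor 4 mm thick (inside 152 x 152 mm). Origin: centre of its underside, the floor inside is 4 mm above it; x and y run along its sides. It is either on the robot's left or right of the stock, turned up to 13 degrees. It is the square one of the two trays.
- dome: Copper steam dome standing upright, 62 mm high: flange 52 mm diameter and 4 mm thick at the foot, then a plain cylinder 40 mm in diameter from 6 to 44 mm height, to be gripped there, then a rounded top. Origin: centre of the underside, z up; yaw does not matter. About 120 g.
- large_wheel: Large brass spoke wheel lying flat: rim diameter 64 mm, 12 mm thick, 8 spokes; from its hub (18 mm diameter, 16 mm high) a plain steel stub axle, 10 mm diameter, stands up to 50 mm above the underside and is the thing to grip, at 22 to 50 mm height. Origin: centre of the underside, z up along the axle; yaw does not matter. About 220 g.
- small_wheel: Small brass spoke wheel lying flat: rim diameter 42 mm, 12 mm thick, 6 spokes; from its hub (18 mm diameter, 16 mm high) a plain steel stub axle, 10 mm diameter, stands up to 50 mm above the underside and is the thing to grip, at 22 to 50 mm height. Origin: centre of the underside, z up along the axle; yaw does not matter. About 90 g.
- fire_door: Black cast firebox door lying flat, handle up: plate 66 (x) x 54 (y) x 6 mm, hinge knuckles stick out 5 mm at one 54 mm edge, two low straps along it. A bridge-shaped pull handle runs along x over the middle: bar 46 mm long, 9 mm wide (y), from 30 to 40 mm above the underside, on two posts 8 mm wide in y; grip it across its width. Origin: centre of the underside, z up. About 120 g.
- lubricator: Small chrome lubricator standing upright, 60 mm high: foot 34 mm diameter and 5 mm thick, plain round body 24 mm in diameter from 5 to 46 mm height, to be gripped there, cap 26 mm from 46 to 52 mm, small knob 10 mm on top; a thin brass pipe stub sticks out along its x to 23 mm from the axis, 8 to 14 mm above the underside. Origin: centre of the underside, z up. About 80 g.
- gauge: Not wanted, leave alone: pressure gauge lying face up, 42 mm diameter, 18 mm high, dark rim, white face with a needle. Origin: centre of the underside.
- chimney: Not wanted, leave alone: black cast chimney standing upright, 58 mm high, foot 48 mm in diameter, narrow waist, flared top. Origin: centre of the underside.
- cylinder_block: Not wanted, leave alone: grey block 44 (x) x 32 (y) x 30 mm with a 24 mm round steel cover 6 mm high on top. Origin: centre of the underside.
There are look-alikes about, which are no part of the job. What is shaped like the fire_door but purple is not meant.

How it is judged:
By the outcome, as a careful person would: the job done as asked, in the order asked, and still so for the second after the job is handed in, with the robot touching nothing.
It also fails if it takes over 122 s, if anything falls off the work surface, if the arm or the gripper's body presses on something with over 40 N, if the wrist force passes 120 N, or if a joint passes its speed limit or range.

ROBOT

A 6-joint arm with a two-finger parallel gripper is mounted at the origin on the work surface. World frame = base frame: x ahead of the robot, y to its left, z up, the work surface at z = 0. Lengths are in m, angles in rad, forces in N, time in s.
With the tool pointing down it reaches from about 0.35 to 0.85 m from the base axis. Payload 8.1 kg.
Tool frame: the origin (TCP) lies at the very end of the fingers, on their centre line; the grasp point (between the pads) lies 19 mm behind it; x points along the fingers, y is the direction in which the jaws open and shut, and the axes are right-handed (so a half turn about x gives the same grasp; the last joint's range is limited). The gripper opens to 93 mm and grips with 3 to 60 N. Pads are 15 mm wide; open, the fingers measure 128 mm over their backs; the gripper's body (75 mm by 188 mm) begins 65 mm behind the grasp point.
Start: joints at [-1.215, 0.13, 1.488, -0, 1.523, -0.085], TCP at [0.256, -0.543, 0.219] pointing down, gripper open.
Joint ranges: [-2.96, 2.96], [-0.89, 2.26], [0.02, 2.5], [-1.34, 4.48], [0, 2.73], [-2.66, 2.66]. Speed limits (rad/s): [2.39, 2.39, 2.79, 3.14, 3.14, 3.14].

INTERFACE

Orientations are given as a rotation vector (axis times angle).
In Python, from plant import * gives the robot as it stands. The module is installed in compiled form; this text tells all that it offers.
- The arm moves only by the tool apply_moves, never from a script. Its argument "series" is a list of rows, each an object with "jaw": the gripper's target within -1 to 1 (shut at 1, half-way at 0, fully open at -1); "linear": the shift along the tool's x, y, z normalised to -1 to 1, where 1 is 0.6 m, a list of three; "roll": the turn about the tool's x normalised to -1 to 1, where 1 is 30 degrees. A call has 1 to 20 rows; each row is the pose to reach, as a shift and turn from the pose measured when the call began, along the tool's axes at that moment; what a row does not reach only later rows make up. A row lasts 1/8 s, in which the tool goes at most 62.5 mm and 10.7 degrees, less where a joint would pass 70% of its speed; a pose out of reach is approached as far as the arm can. A call with a number of a shift or a turn outside -1 to 1 is refused whole. A call with a gripper value outside its range is refused whole. The fingers move at their own pace and stop on an object; "force" is the grip in N (left out, the last holds). Time passes only in rows, so rows that repeat a pose let the fingers close. It gives the time, the measured TCP pose, the force and the opening at its end, in the units of the state.
- read_state(): the state, without advancing time (a new reading comes with each control period).
- read_camera(name): name is "scene" or "side" or "wrist"; returns a dict with "pixels" (420x560x3 uint8, blue, green, red), "intrinsics" (3x3 intrinsics, pixels), "rvec" (rotation vector, rad) and "tvec" (3), from world to camera coordinates, as OpenCV has them; the wrist camera has in their place "tool_from_camera" (4x4, takes a point from camera to tool coordinates, whose origin is the TCP and whose axes are the tool frame's). Camera axes: x right, y down, z forward; pixel columns grow to the right and rows downward; lengths in m; the calibration is good to about 2 mm. A picture is of the moment at which its call begins: read the wrist's pose just before it. There is no depth.
- close_job(): hands the job in, once; it reports no verdict.
The state is a dict: "t": time; "q": joint angles; "dq": joint speeds; "joint_torque": joint torques, N m; "tool_pos": TCP position; "orientation": TCP orientation; "force": force on the tool from outside, world axes, zero at the start; "wrist_torque": the same for the moment, N m; "opening": finger opening in m.
Only numpy, scipy, OpenCV 4.12 (cv2) and the standard library are available. Lean on these libraries where they do the work, as an engineer would, in place of code of your own. Each camera call takes 0.05 s, during which the arm holds its last target. There are 200 camera calls.

## Working session

There is one attempt and no reset: what is moved stays moved. The work goes in short steps, Python scripts to look and compute and a tool call to move; the robot and the scene stay as the last step left them, time stands still between calls to the robot, and variables do not carry over. Pictures are saved under pics/ and viewed, about 12 in all and at most 16, crops included, and the job is handed in when it is done.

Besides the shell and the picture viewer there is one more tool, called after "Request:" by a JSON object that holds its "fn" and its "kwargs", one argument or row to a line. apply_moves: Moves the arm, as the interface text tells. Its arguments: {"type":"object","properties":{"series":{"type":"array"},"force":{"type":"number"}},"required":["series"]}

```bash
mkdir -p pics
cat > h.py <<'E'
from plant import *
import numpy as np, cv2
def cam(n):
    s=read_state(); c=read_camera(n); K=np.array(c["intrinsics"],float)
    if n=="wrist":
        R=cv2.Rodrigues(np.array(s["orientation"],float))[0]; T=np.eye(4); T[:3,:3]=R; T[:3,3]=s["tool_pos"]
        W=T@np.array(c["tool_from_camera"]); Rc=W[:3,:3]; o=W[:3,3]
    else:
        Rw=cv2.Rodrigues(np.array(c["rvec"],float))[0]; Rc=Rw.T; o=-Rc@np.array(c["tvec"],float).ravel()
    return c["pixels"],K,Rc,o
def ray(u,v,z,K,Rc,o):
    d=Rc@np.linalg.inv(K)@[u,v,1]; return o+d*(z-o[2])/d[2]
def proj(p,K,Rc,o):
    q=K@(Rc.T@(np.asarray(p,float)-o)); return q[:2]/q[2]
def save(n,f):
    im,K,Rc,o=cam(n); cv2.imwrite("pics/"+f+".png",im); np.savez("pics/"+f+".npz",K=K,R=Rc,o=o)
def load(f):
    d=np.load("pics/"+f+".npz"); return d["K"],d["R"],d["o"]
def tool():
    s=read_state(); return np.array(s["tool_pos"]),cv2.Rodrigues(np.array(s["orientation"],float))[0]
E
python3 - <<'E'
from h import *
for n in("scene","side","wrist"): save(n,n+"0"); print(n,load(n+"0")[2])
s=read_state(); print(s); print(tool()[1].round(3))
E
```

```text
scene [ 1.24768805 -0.19416333  0.55294071]
side [0.2867645  0.90682769 0.7680834 ]
wrist [ 0.31822536 -0.51343612  0.38385729]
{'t': 0.15, 'q': array([-1.21537999e+00,  1.31013309e-01,  1.48900059e+00, -4.92701105e-06,
        1.52297998e+00, -8.54105687e-02]), 'dq': array([-3.83355085e-04, -3.04142605e-03, -3.99981760e-03, -7.14454349e-05,
       -4.02188941e-04,  7.55289342e-04]), 'joint_torque': array([ 6.61690547e-05, -5.60476899e+01, -4.92334843e+01,  7.68963899e-02,
        3.06113216e-02, -7.09578035e-05]), 'tool_pos': array([ 0.25587826, -0.5422374 ,  0.21782878]), 'orientation': array([ 1.97761063,  0.44454138, -1.97800276]), 'force': array([ 0.66495407, -0.14877069, -0.02630038]), 'wrist_torque': array([0.00214061, 0.00264103, 0.01486218]), 'opening': 0.09272476248359417}
[[-0.     0.427 -0.904]
 [ 0.001 -0.904 -0.427]
 [-1.    -0.001 -0.   ]]
```

View pics/scene0.png

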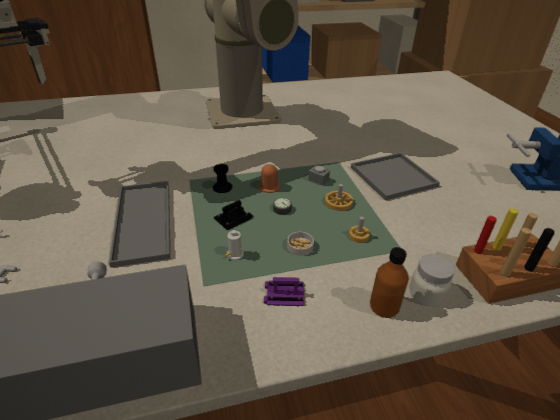

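View pics/side0.png

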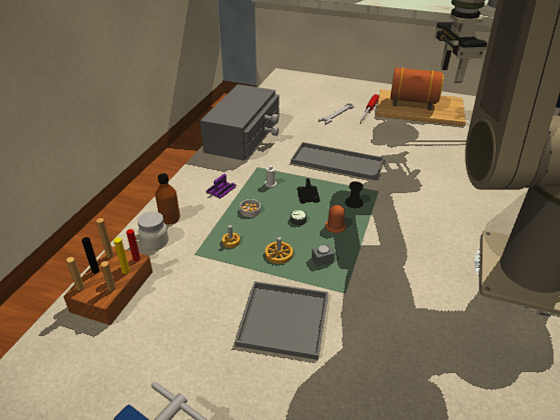

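The scene view shows the following parts:

| Part | Pixel position |
|---|---|
| Dome | (270,178) |
| Chimney (leave) | (222,178) |
| Black door | (233,214) |
| Purple look-alike door, off the mat | (286,291) |
| Gauge (leave) | (283,206) |
| Block (leave) | (319,176) |
| Large wheel | (339,200) |
| Small wheel | (360,234) |
| Lubricator | (235,245) |
| Bowl of clutter | (300,243) |
| Long tray, robot's right | (143,222) |
| Square tray, robot's left | (394,175) |

I'll get coarse positions from both fixed views.

Run:
```python
from h import *
S=load("scene0");D=load("side0")
for n,a,b,z in [("dome foot",(270,187),(336,226),.004),("door plate",(233,217),(308,193),.006),("lub foot",(235,256),(271,185),.003),
 ("large axle top",(340,186),(279,239),.05),("large hub",(339,201),(279,251),.014),("small axle top",(361,218),(230,227),.05),("small hub",(360,234),(230,240),.014),
 ("gauge",(283,205),(298,216),.018),("chim top",(221,168),(356,185),.058),("block cover",(319,170),(323,246),.036),("bowl",(300,243),(249,207),.015)]:
    print(n,ray(*a,z,*S)[:2].round(3),ray(*b,z,*D)[:2].round(3))
for n,cs,ds in [("long",[(121,184),(170,181),(172,256),(111,262)],[(298,144),(384,160),(378,178),(291,161)]),("square",[(351,174),(399,155),(437,181),(387,194)],[(252,282),(328,291),(320,358),(235,348)])]:
  for c,Q in((cs,S),(ds,D)):
    P=np.array([ray(*p,.014,*Q)[:2] for p in c]); r=cv2.minAreaRect((P*1000).astype(np.float32)); print(n,r); print(P.round(3).tolist())
```

```text
dome foot [ 0.461 -0.01 ] [ 0.451 -0.007]
door plate [ 0.56  -0.116] [ 0.556 -0.115]
lub foot [ 0.678 -0.131] [ 0.665 -0.121]
large axle top [0.558 0.13 ] [0.552 0.136]
large hub [0.567 0.128] [0.552 0.137]
small axle top [0.677 0.129] [0.673 0.135]
small hub [0.686 0.129] [0.673 0.14 ]
gauge [ 0.557 -0.003] [0.548 0.004]
chim top [ 0.435 -0.122] [ 0.431 -0.122]
block cover [0.461 0.114] [0.455 0.11 ]
bowl [ 0.684 -0.   ] [0.679 0.007]
long ((522.4512939453125, -303.47735595703125), (113.74938201904297, 276.5107421875), 88.88663482666016)
[[0.383, -0.358], [0.396, -0.244], [0.662, -0.249], [0.652, -0.36]]
long ((523.069580078125, -291.9239196777344), (101.54124450683594, 268.97528076171875), 89.593505859375)
[[0.657, -0.344], [0.389, -0.341], [0.389, -0.24], [0.647, -0.242]]
square ((491.297607421875, 296.9512939453125), (143.65672302246094, 176.84866333007812), 12.422246932983398)
[[0.464, 0.2], [0.402, 0.368], [0.542, 0.399], [0.566, 0.25]]
square ((477.5198669433594, 316.1934814453125), (163.04342651367188, 169.95994567871094), 11.093177795410156)
[[0.574, 0.248], [0.414, 0.219], [0.386, 0.383], [0.541, 0.415]]
```

```bash
cat >> h.py <<'E'
def go(p,yaw=None):
    "numbers for a move to p with tool y at world yaw (deg, mod 180); tool kept pointing down"
    t,R=tool(); d=R.T@(np.array(p)-t)/0.6; r=0
    cur=np.degrees(np.arctan2(R[1,1],R[0,1]))
    if yaw is not None: r=-((yaw-cur+90)%180-90)
    print("linear",d.round(4).tolist(),"roll",round(r/30,3),"deg",round(r,1),"curyaw",round(cur,1),"rows",np.ceil(np.linalg.norm(d)*.6/.0625), "tcp",t.round(4))
E
python3 - <<'E'
from h import *
print(load("wrist0")[0]); s=read_state(); t,R=tool()
print((R.T@(load("wrist0")[2]-t)).round(3),(R.T@load("wrist0")[1]).round(2))
go([0.48,-0.02,0.33],-90)
E
```

```text
[[290.74044167   0.         276.22890087]
 [  0.         290.74044167 210.93574048]
 [  0.           0.           1.        ]]
[-0.166  0.    -0.069] [[-0.   -0.25  0.97]
 [ 1.   -0.    0.  ]
 [ 0.    0.97  0.25]]
linear [-0.186, -0.6281, -0.7092] roll 0.842 deg 25.3 curyaw -64.7 rows 10.0 tcp [ 0.2559 -0.5422  0.2178]
```

Request:
{"fn": "apply_moves", "kwargs": {
  "series": [
    {"jaw":-1,"linear":[-0.186,-0.557,-0.86],"roll":0.84},
    {"jaw":-1,"linear":[-0.186,-0.557,-0.86],"roll":0.84},
    {"jaw":-1,"linear":[-0.186,-0.557,-0.86],"roll":0.84},
    {"jaw":-1,"linear":[-0.186,-0.557,-0.86],"roll":0.84},
    {"jaw":-1,"linear":[-0.186,-0.557,-0.86],"roll":0.84},
    {"jaw":-1,"linear":[-0.186,-0.557,-0.86],"roll":0.84},
    {"jaw":-1,"linear":[-0.186,-0.557,-0.86],"roll":0.84},
    {"jaw":-1,"linear":[-0.186,-0.557,-0.86],"roll":0.84},
    {"jaw":-1,"linear":[-0.186,-0.557,-0.86],"roll":0.84},
    {"jaw":-1,"linear":[-0.186,-0.557,-0.86],"roll":0.84},
    {"jaw":-1,"linear":[-0.186,-0.557,-0.86],"roll":0.84},
    {"jaw":-1,"linear":[-0.186,-0.557,-0.86],"roll":0.84},
    {"jaw":-1,"linear":[-0.186,-0.557,-0.86],"roll":0.84}
  ]
}}

```text
t: 1.78
tool_pos: [0.5794, -0.0213, 0.3296]
orientation: [-2.219, -0.0, 2.222]
force: [-0.9, -0.0, 0.1]
opening: 0.093
```

Run:
```python
from h import *
s=read_state(); print(s["tool_pos"],s["t"],s["force"],np.abs(s["dq"]).max()); save("wrist","w1")
im=cv2.imread("pics/w1.png"); cv2.imwrite("pics/w1b.png",cv2.resize(im,(800,600),interpolation=cv2.INTER_CUBIC))
```

```text
[ 0.57940248 -0.02125042  0.32958417] 1.775 [-0.86691344 -0.04968163  0.06525042] 0.008777863602947042
```

View pics/w1b.png

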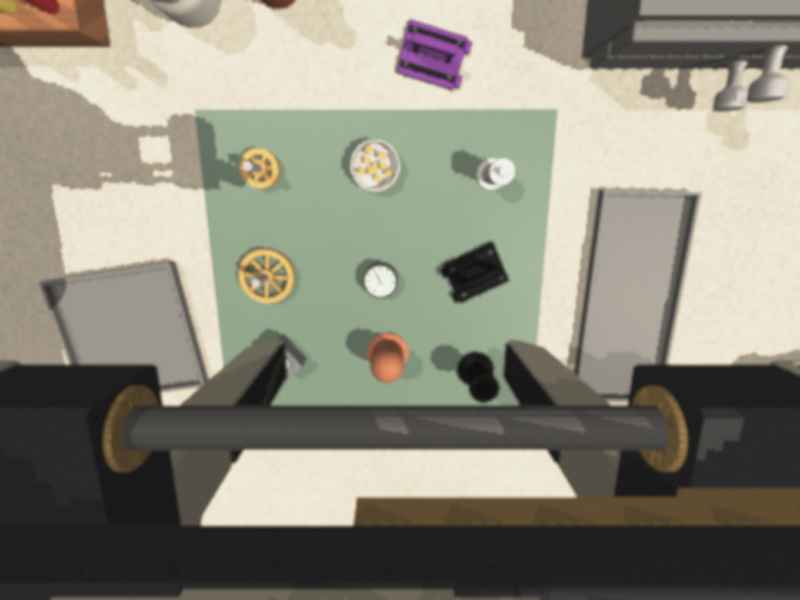

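The wrist view, enlarged ×1.43, shows all the stock. The black door is at (475,272), with its purple look-alike at (434,55) off the mat. The dome foot is at (388,352), the lubricator at (496,173), the large wheel at (266,276) and the small wheel at (260,168). The long tray is on the right and the square tray on the left.

Run:
```python
from h import *
from scipy.optimize import least_squares
W=load("w1");k=1/1.42857
for n,p,z in [("dome flange",(388,354),.0),("door plate",(475,272),.006),("lub cap",(503,170),.052),("lub foot",(493,176),.004),("large rim",(267,276),.012),("large axle tip",(256,283),.05),("small rim",(260,168),.012),("small axle tip",(249,167),.05),("gauge",(380,281),.018)]:
    print(n,ray(p[0]*k,p[1]*k,z,*W)[:2].round(4))
for c in [(440,272),(491,242),(508,272),(458,301)]: print("door corner",ray(c[0]*k,c[1]*k,.006,*W)[:2].round(4))
S=load("scene0");D=load("side0")
# joint tray fits from top outer corners over views
obs={"long":((.26,.11),[(S,[(121,184),(170,181),(172,256),(111,262)],1),(D,[(384,160),(298,144),(291,161),(378,178)],1),(W,[None,None,(597,188),(698,193)],k)]),
"square":((.16,.16),[(S,[(351,174),(399,155),(437,181),(387,194)],1),(D,[(328,291),(320,358),(235,348),(252,282)],1),(W,[(205,385),None,(42,284),(173,260)],k)])}
for n,((L,B),o) in obs.items():
  loc=np.array([[-L/2,-B/2],[-L/2,B/2],[L/2,B/2],[L/2,-B/2]])
  def f(x,full=False):
    c,s=np.cos(x[2]),np.sin(x[2]); P=loc@np.array([[c,s],[-s,c]])+x[:2]; r=[]
    for Q,px,kk in o:
      for i,p in enumerate(px):
        if p is not None and True:
          r.append((proj([*P[i],.014],*Q)-np.array(p)*kk)*1)
    return np.array(r).ravel()
  s=least_squares(f,[.52,-.295 if n=="long" else .31,0],loss="soft_l1")
  print(n,s.x.round(4),np.degrees(s.x[2]).round(1)); print(f(s.x).round(1).reshape(-1,2).tolist())
```

```text
dome flange [ 0.4519 -0.0129]
door plate [ 0.5587 -0.1176]
lub cap [ 0.6726 -0.1321]
lub foot [ 0.6688 -0.1332]
large rim [0.5553 0.1296]
large axle tip [0.5548 0.1304]
small rim [0.6772 0.1279]
small axle tip [0.676  0.1273]
gauge [ 0.5504 -0.0043]
door corner [ 0.5588 -0.0757]
door corner [ 0.5944 -0.1347]
door corner [ 0.5587 -0.157 ]
door corner [ 0.523  -0.0986]
long [ 0.5226 -0.3019 -0.0248] -1.4
[[1.5, 1.7], [0.1, -0.4], [-0.6, -2.7], [-0.0, -0.2], [-0.1, -2.2], [78.4, 33.0], [-1.4, -1.8], [-76.6, -36.2], [1.3, 0.9], [-1.0, -0.9]]
square [0.4807 0.3107 0.1708] 9.8
[[-0.8, -10.4], [0.2, -2.7], [2.3, 0.5], [-0.4, 2.0], [-0.8, -0.5], [-0.3, -3.7], [0.3, -5.8], [0.9, -0.9], [-0.1, 0.2], [-4.0, 0.3], [-4.8, 1.0]]
```

Request:
{"fn": "apply_moves", "kwargs": {
  "series": [
    {"jaw":-0.6,"linear":[0.25,-0.017,0.211],"roll":0},
    {"jaw":-0.6,"linear":[0.25,-0.017,0.211],"roll":0},
    {"jaw":-0.6,"linear":[0.25,-0.017,0.211],"roll":0},
    {"jaw":-0.6,"linear":[0.35,-0.017,0.211],"roll":0},
    {"jaw":-0.6,"linear":[0.42,-0.017,0.211],"roll":0},
    {"jaw":-0.6,"linear":[0.48,-0.017,0.211],"roll":0},
    {"jaw":-0.6,"linear":[0.528,-0.017,0.211],"roll":0},
    {"jaw":-0.6,"linear":[0.528,-0.017,0.211],"roll":0},
    {"jaw":-0.6,"linear":[0.528,-0.017,0.211],"roll":0},
    {"jaw":1,"linear":[0.528,-0.017,0.211],"roll":0},
    {"jaw":1,"linear":[0.528,-0.017,0.211],"roll":0},
    {"jaw":1,"linear":[0.528,-0.017,0.211],"roll":0},
    {"jaw":1,"linear":[0.528,-0.017,0.211],"roll":0},
    {"jaw":1,"linear":[0.528,-0.017,0.211],"roll":0},
    {"jaw":1,"linear":[0.528,-0.017,0.211],"roll":0}
  ],
  "force": 15
}}

```text
t: 3.7
tool_pos: [0.4527, -0.0107, 0.0133]
orientation: [-2.22, -0.0, 2.221]
force: [-0.9, 0.2, 3.7]
opening: 0.0397
```

Request:
{"fn": "apply_moves", "kwargs": {
  "series": [
    {"jaw":1,"linear":[-0.05,0,0],"roll":0},
    {"jaw":1,"linear":[-0.14,0,0],"roll":0},
    {"jaw":1,"linear":[-0.24,0,0],"roll":0},
    {"jaw":1,"linear":[-0.395,0.449,-0.079],"roll":0},
    {"jaw":1,"linear":[-0.395,0.449,-0.079],"roll":0},
    {"jaw":1,"linear":[-0.395,0.449,-0.079],"roll":0},
    {"jaw":1,"linear":[-0.395,0.449,-0.079],"roll":0},
    {"jaw":1,"linear":[-0.395,0.449,-0.079],"roll":0},
    {"jaw":1,"linear":[-0.395,0.449,-0.079],"roll":0},
    {"jaw":1,"linear":[-0.395,0.449,-0.079],"roll":0},
    {"jaw":1,"linear":[-0.395,0.449,-0.079],"roll":0}
  ]
}}

```text
t: 5.08
tool_pos: [0.4998, -0.279, 0.2492]
orientation: [-2.219, -0.003, 2.223]
force: [-0.7, 0.2, -1.8]
opening: 0.0397
```

Run:
```python
from h import *
s=read_state(); print(s["tool_pos"],s["t"],s["force"],s["opening"]); save("wrist","w2")
im=cv2.imread("pics/w2.png"); cv2.imwrite("pics/w2b.png",cv2.resize(im,(800,600),interpolation=cv2.INTER_CUBIC))
```

```text
[ 0.49978439 -0.27901157  0.24915298] 5.075 [-0.68412942  0.2249072  -1.83685053] 0.03966703874636165
```

View pics/w2b.png

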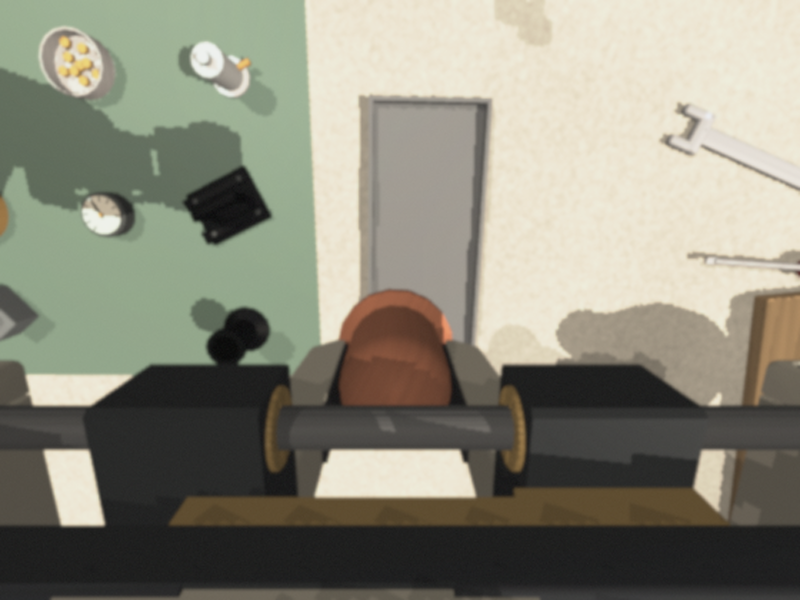

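The dome is held upright at 39.7 mm opening. The long tray's far top corners are at (361,97) and (491,98), and the door plate's corners are at (184,205), (245,167), (271,212) and (208,244).

Run:
```python
from h import *
from scipy.optimize import least_squares
W1=load("w1");k=1/1.42857;S=load("scene0");D=load("side0");W=load("w2")
L,B=.26,.11
o=[(S,[(121,184),(170,181),(172,256),(111,262)],1),(D,[(384,160),(378,178),(291,161),(298,144)],1),(W1,[None,None,(597,188),(698,193)],k),(W,[None,None,(361,97),(491,98)],k)]
loc=np.array([[-L/2,-B/2],[-L/2,B/2],[L/2,B/2],[L/2,-B/2]])
def f(x):
    c,s=np.cos(x[2]),np.sin(x[2]); P=loc@np.array([[c,s],[-s,c]])+x[:2]
    return np.array([proj([*P[i],.014],*Q)-np.array(p)*kk for Q,px,kk in o for i,p in enumerate(px) if p is not None]).ravel()
s=least_squares(f,[.52,-.295,0],loss="soft_l1"); print("long",s.x.round(4),np.degrees(s.x[2])); print(f(s.x).round(1).reshape(-1,2).tolist())
for p in [(361,97),(491,98),(361,290),(474,345),(372,280)]: print(p,ray(p[0]*k,p[1]*k,.014,*W)[:2].round(4))
P=np.array([ray(c[0]*k,c[1]*k,.006,*W)[:2] for c in [(184,205),(245,167),(271,212),(208,244)]]);print(P.round(4),P.mean(0), np.degrees(np.arctan2(*(P[1]-P[0])[::-1])),np.degrees(np.arctan2(*(P[2]-P[3])[::-1])))
print("lub foot",ray(233*k,76*k,.003,*W).round(4),"cap",ray(208*k,58*k,.056,*W).round(4))
im=cv2.imread("pics/w2.png")[95:190,100:220]; cv2.imwrite("pics/door.png",cv2.convertScaleAbs(cv2.resize(im,None,fx=5,fy=5,interpolation=cv2.INTER_CUBIC),alpha=2.5))
```

```text
long [ 0.5221 -0.3024 -0.0192] -1.1013709069363675
[[1.0, 1.7], [-0.4, -0.5], [-0.5, -3.0], [0.1, -0.3], [0.0, -2.4], [-1.2, -1.2], [-1.2, -1.7], [3.4, -2.1], [1.0, 1.4], [-1.2, -0.8], [0.5, -0.7], [-3.6, 0.4]]
(361, 97) [ 0.6524 -0.2493]
(491, 98) [ 0.6515 -0.3644]
(361, 290) [ 0.4772 -0.2457]
(474, 345) [ 0.4194 -0.3604]
(372, 280) [ 0.4873 -0.2567]
[[ 0.559  -0.0767]
 [ 0.5938 -0.1385]
 [ 0.5525 -0.1598]
 [ 0.5217 -0.0956]] [ 0.55675811 -0.1176541 ] -60.60395548020901 -64.40170836629497
lub foot [ 0.672  -0.1336  0.003 ] cap [ 0.6714 -0.1342  0.056 ]
```

View pics/door.png

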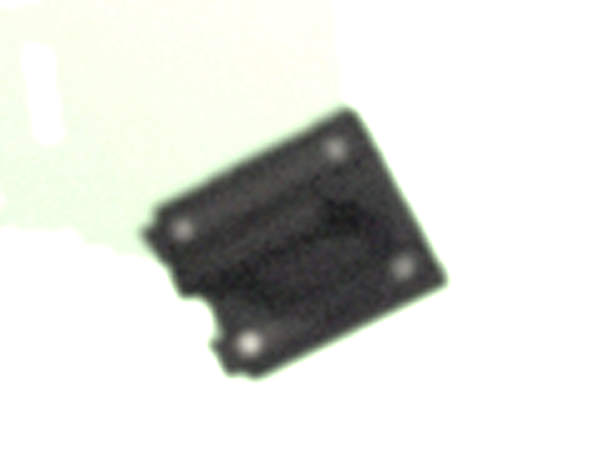

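Request:
{"fn": "apply_moves", "kwargs": {
  "series": [
    {"jaw":1,"linear":[0.1,0.037,0.105],"roll":0},
    {"jaw":1,"linear":[0.2,0.037,0.105],"roll":0},
    {"jaw":1,"linear":[0.28,0.037,0.105],"roll":0},
    {"jaw":1,"linear":[0.33,0.037,0.105],"roll":0},
    {"jaw":1,"linear":[0.355,0.037,0.105],"roll":0},
    {"jaw":1,"linear":[0.37,0.037,0.105],"roll":0},
    {"jaw":1,"linear":[0.378,0.037,0.105],"roll":0},
    {"jaw":1,"linear":[0.382,0.037,0.105],"roll":0},
    {"jaw":1,"linear":[0.385,0.037,0.105],"roll":0},
    {"jaw":1,"linear":[0.385,0.037,0.105],"roll":0}
  ]
}}

```text
t: 6.38
tool_pos: [0.4367, -0.3011, 0.0188]
orientation: [-2.22, -0.002, 2.222]
force: [0.1, 0.5, -0.8]
opening: 0.0395
```

Request:
{"fn": "apply_moves", "kwargs": {
  "series": [
    {"jaw":1,"linear":[0.0015,0,0],"roll":0},
    {"jaw":1,"linear":[0.0025,0,0],"roll":0},
    {"jaw":1,"linear":[0.0025,0,0],"roll":0}
  ]
}}

```text
t: 6.75
tool_pos: [0.4368, -0.3011, 0.0174]
orientation: [-2.22, -0.002, 2.222]
force: [-0.4, -0.7, -0.9]
opening: 0.0399
```

Request:
{"fn": "apply_moves", "kwargs": {
  "series": [
    {"jaw":1,"linear":[0.0012,0,0],"roll":0},
    {"jaw":1,"linear":[0.0012,0,0],"roll":0},
    {"jaw":1,"linear":[0.0012,0,0],"roll":0}
  ]
}}

```text
t: 7.12
tool_pos: [0.4368, -0.3012, 0.0173]
orientation: [-2.22, -0.002, 2.222]
force: [-3.7, 2.5, 5.9]
opening: 0.0397
```

Request:
{"fn": "apply_moves", "kwargs": {
  "series": [
    {"jaw":-0.1,"linear":[0,0,0],"roll":0},
    {"jaw":-0.35,"linear":[0,0,0],"roll":0},
    {"jaw":-0.35,"linear":[0,0,0],"roll":0},
    {"jaw":-0.35,"linear":[-0.03,0,0],"roll":0},
    {"jaw":-0.35,"linear":[-0.1,0,0],"roll":0},
    {"jaw":-0.35,"linear":[-0.2,0,0],"roll":0},
    {"jaw":-0.35,"linear":[-0.23,0,0],"roll":0},
    {"jaw":-0.35,"linear":[-0.23,0,0],"roll":0}
  ]
}}

```text
t: 8.12
tool_pos: [0.4381, -0.3022, 0.1578]
orientation: [2.223, -0.001, -2.218]
force: [0.5, -0.5, -0.3]
opening: 0.0625
```

Run:
```python
from h import *
W=load("w2")
P=np.array([ray(100+c[0]/5,95+c[1]/5,.006,*W)[:2] for c in [(153,212),(350,107),(447,283),(257,378)]])
e=[P[i]-P[(i+1)%4] for i in range(4)];print([np.linalg.norm(a).round(4) for a in e],[np.degrees(np.arctan2(a[1],a[0])).round(1) for a in e])
print(P.mean(0)); c=P.mean(0)
go([c[0],c[1],.12],27); 
# door yaw from edges 0,2
```

```text
[np.float64(0.0626), np.float64(0.0515), np.float64(0.0612), np.float64(0.051)] [np.float64(115.9), np.float64(26.0), np.float64(-64.7), np.float64(-152.5)]
[ 0.5579355  -0.11989639]
linear [0.0629, -0.3039, -0.1998] roll 2.101 deg 63.0 curyaw -90.0 rows 4.0 tcp [ 0.4381 -0.3022  0.1578]
```

Request:
{"fn": "apply_moves", "kwargs": {
  "series": [
    {"jaw":-0.35,"linear":[0,-0.305,-0.2],"roll":0.3},
    {"jaw":-0.35,"linear":[0,-0.305,-0.2],"roll":0.6},
    {"jaw":-0.35,"linear":[0,-0.305,-0.2],"roll":1},
    {"jaw":-0.35,"linear":[0,-0.305,-0.2],"roll":1},
    {"jaw":-0.35,"linear":[0,-0.305,-0.2],"roll":1},
    {"jaw":-0.35,"linear":[0,-0.305,-0.2],"roll":1}
  ]
}}

```text
t: 8.88
tool_pos: [0.5567, -0.1193, 0.1559]
orientation: [-1.928, 0.516, 1.929]
force: [0.1, -0.6, 0.2]
opening: 0.0624
```

Request:
{"fn": "apply_moves", "kwargs": {
  "series": [
    {"jaw":-0.35,"linear":[0,0,0],"roll":1},
    {"jaw":-0.35,"linear":[0,0,0],"roll":1},
    {"jaw":-0.35,"linear":[0,0,0],"roll":1},
    {"jaw":-0.35,"linear":[0,0,0],"roll":1},
    {"jaw":-0.35,"linear":[0,0,0],"roll":1}
  ]
}}

```text
t: 9.5
tool_pos: [0.5561, -0.1201, 0.1555]
orientation: [-1.586, 0.913, 1.587]
force: [0.2, -0.5, -0.2]
opening: 0.063
```

Run:
```python
from h import *
go([.558,-.119,.016],26); print(read_state()["q"][5])
save("wrist","w3")
im=cv2.imread("pics/w3.png"); cv2.imwrite("pics/w3b.png",cv2.convertScaleAbs(cv2.resize(im,(800,600),interpolation=cv2.INTER_CUBIC),alpha=1.8))
```

```text
linear [0.2325, -0.0039, -0.0] roll 0.14 deg 4.2 curyaw -149.8 rows 3.0 tcp [ 0.5561 -0.1201  0.1555]
2.3127092764703865
```

View pics/w3b.png

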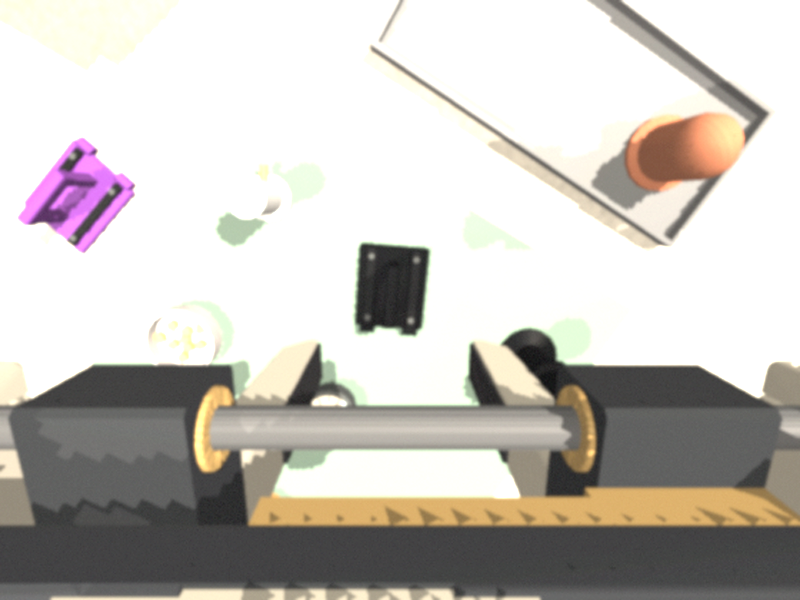

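The view shows the black door under the gripper at (392,286), handle up and about 4° off the jaw axis. The dome stands in the tray at (660,155). The purple door at (78,195) is well clear.

Run:
```python
from h import *
W=load("w3");k=1/1.42857
P=np.array([ray(c[0]*k,c[1]*k,.006,*W)[:2] for c in [(362,243),(428,248),(421,329),(357,325)]]);c=P.mean(0)
e=P[1]-P[0],P[2]-P[1],P[2]-P[3],P[3]-P[0];print(c,[(np.linalg.norm(a).round(4),np.degrees(np.arctan2(a[1],a[0])).round(1)) for a in e])
go([*c,.016],26); t,R=tool(); go([.558,-.119,.016],26)
```

```text
[ 0.55769471 -0.11869308] [(np.float64(0.0502), np.float64(-154.2)), (np.float64(0.0647), np.float64(116.4)), (np.float64(0.0511), np.float64(-153.6)), (np.float64(0.0652), np.float64(115.6))]
linear [0.2327, -0.0034, 0.0006] roll 0.14 deg 4.2 curyaw -149.8 rows 3.0 tcp [ 0.5563 -0.1199  0.1556]
linear [0.2327, -0.0035, -0.0001] roll 0.14 deg 4.2 curyaw -149.8 rows 3.0 tcp [ 0.5563 -0.1199  0.1556]
```

Request:
{"fn": "apply_moves", "kwargs": {
  "series": [
    {"jaw":-0.2,"linear":[0.07,-0.0035,0],"roll":0.14},
    {"jaw":-0.2,"linear":[0.14,-0.0035,0],"roll":0.14},
    {"jaw":-0.2,"linear":[0.2,-0.0035,0],"roll":0.14},
    {"jaw":-0.2,"linear":[0.233,-0.0035,0],"roll":0.14},
    {"jaw":-0.2,"linear":[0.233,-0.0035,0],"roll":0.14},
    {"jaw":-0.2,"linear":[0.233,-0.0035,0],"roll":0.14},
    {"jaw":1,"linear":[0.233,-0.0035,0],"roll":0.14},
    {"jaw":1,"linear":[0.233,-0.0035,0],"roll":0.14},
    {"jaw":1,"linear":[0.233,-0.0035,0],"roll":0.14},
    {"jaw":1,"linear":[0.233,-0.0035,0],"roll":0.14},
    {"jaw":1,"linear":[0.233,-0.0035,0],"roll":0.14},
    {"jaw":1,"linear":[0.233,-0.0035,0],"roll":0.14},
    {"jaw":1,"linear":[0.233,-0.0035,0],"roll":0.14}
  ],
  "force": 20
}}

```text
t: 11.18
tool_pos: [0.5579, -0.1189, 0.0157]
orientation: [-1.535, 0.961, 1.536]
force: [0.3, -0.2, 0.0]
opening: 0.0085
```

Request:
{"fn": "apply_moves", "kwargs": {
  "series": [
    {"jaw":1,"linear":[-0.04,0,0],"roll":0},
    {"jaw":1,"linear":[-0.13,0,0],"roll":0},
    {"jaw":1,"linear":[-0.22,0.0,0.0],"roll":-0.1},
    {"jaw":1,"linear":[-0.24,0.188,-0.249],"roll":-0.4},
    {"jaw":1,"linear":[-0.24,0.188,-0.249],"roll":-0.7},
    {"jaw":1,"linear":[-0.24,0.188,-0.249],"roll":-1},
    {"jaw":1,"linear":[-0.24,0.188,-0.249],"roll":-1},
    {"jaw":1,"linear":[-0.24,0.188,-0.249],"roll":-1}
  ]
}}

```text
t: 12.18
tool_pos: [0.5219, -0.3022, 0.1595]
orientation: [-1.88, 0.579, 1.884]
force: [0.6, 0.6, -1.5]
opening: 0.0089
```

Request:
{"fn": "apply_moves", "kwargs": {
  "series": [
    {"jaw":1,"linear":[0,0,0],"roll":-0.35},
    {"jaw":1,"linear":[0,0,0],"roll":-0.7},
    {"jaw":1,"linear":[0,0,0],"roll":-1},
    {"jaw":1,"linear":[0,0,0],"roll":-1},
    {"jaw":1,"linear":[0,0,0],"roll":-1}
  ]
}}

```text
t: 12.8
tool_pos: [0.5222, -0.3011, 0.1593]
orientation: [-2.181, 0.082, 2.185]
force: [1.5, -0.2, -0.8]
opening: 0.0089
```

Run:
```python
from h import *
print(read_state()["opening"],read_state()["force"]); go([.522,-.3025,.0205],-91.1)
```

```text
0.008855025322981382 [ 1.52081378 -0.17432619 -0.82925941]
linear [0.2313, 0.0024, -0.0004] roll -0.107 deg -3.2 curyaw -94.3 rows 3.0 tcp [ 0.5222 -0.3011  0.1593]
```

Request:
{"fn": "apply_moves", "kwargs": {
  "series": [
    {"jaw":1,"linear":[0.08,0.0024,0],"roll":-0.107},
    {"jaw":1,"linear":[0.15,0.0024,0],"roll":-0.107},
    {"jaw":1,"linear":[0.195,0.0024,0],"roll":-0.107},
    {"jaw":1,"linear":[0.215,0.0024,0],"roll":-0.107},
    {"jaw":1,"linear":[0.225,0.0024,0],"roll":-0.107},
    {"jaw":1,"linear":[0.229,0.0024,0],"roll":-0.107},
    {"jaw":1,"linear":[0.231,0.0024,0],"roll":-0.107},
    {"jaw":1,"linear":[0.232,0.0024,0],"roll":-0.107},
    {"jaw":1,"linear":[0.233,0.0024,0],"roll":-0.107},
    {"jaw":1,"linear":[0.233,0.0024,0],"roll":-0.107},
    {"jaw":1,"linear":[0.2335,0.0024,0],"roll":-0.107},
    {"jaw":1,"linear":[0.2335,0.0024,0],"roll":-0.107}
  ]
}}

```text
t: 14.3
tool_pos: [0.5219, -0.3026, 0.0197]
orientation: [-2.21, 0.021, 2.214]
force: [-1.6, 1.1, 5.2]
opening: 0.0089
```

Request:
{"fn": "apply_moves", "kwargs": {
  "series": [
    {"jaw":0.6,"linear":[0,0,0],"roll":0},
    {"jaw":0.3,"linear":[0,0,0],"roll":0},
    {"jaw":0.3,"linear":[0,0,0],"roll":0},
    {"jaw":0.3,"linear":[-0.03,0,0],"roll":0},
    {"jaw":0.3,"linear":[-0.12,0,0],"roll":0},
    {"jaw":0.3,"linear":[-0.21,0,0],"roll":0},
    {"jaw":0.2,"linear":[-0.234,-0.718,-0.243],"roll":0},
    {"jaw":0,"linear":[-0.234,-0.718,-0.243],"roll":0},
    {"jaw":0,"linear":[-0.234,-0.718,-0.243],"roll":0},
    {"jaw":0,"linear":[-0.234,-0.718,-0.243],"roll":0},
    {"jaw":0,"linear":[-0.234,-0.718,-0.243],"roll":0},
    {"jaw":0,"linear":[-0.234,-0.718,-0.243],"roll":0},
    {"jaw":0,"linear":[-0.234,-0.718,-0.243],"roll":0},
    {"jaw":0,"linear":[-0.234,-0.718,-0.243],"roll":0},
    {"jaw":0,"linear":[-0.234,-0.718,-0.243],"roll":0},
    {"jaw":0,"linear":[-0.234,-0.718,-0.243],"roll":0}
  ]
}}

```text
t: 16.3
tool_pos: [0.676, 0.1235, 0.1602]
orientation: [-2.209, 0.023, 2.214]
force: [-0.7, 0.0, -0.1]
opening: 0.0463
```

Run:
```python
from h import *
print(read_state()["force"]); go([.676,.1275,.018],-90); save("wrist","w4")
im=cv2.imread("pics/w4.png"); cv2.imwrite("pics/w4b.png",cv2.resize(im,(800,600),interpolation=cv2.INTER_CUBIC))
```

```text
[-0.71065013  0.02294519 -0.08457494]
linear [0.2369, -0.0067, -0.0003] roll -0.039 deg -1.2 curyaw -91.2 rows 3.0 tcp [0.676  0.1235 0.1602]
```

View pics/w4b.png

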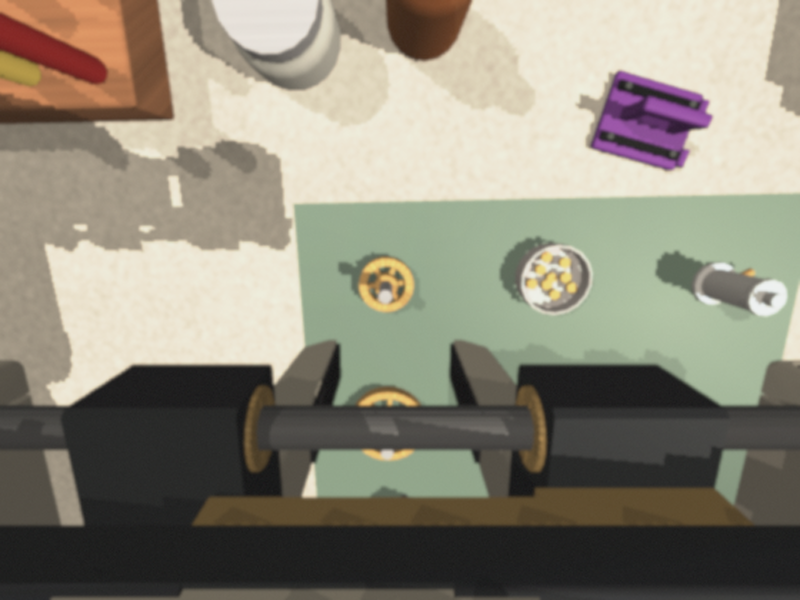

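The small wheel has its rim centred at (386,284) and its axle tip at (385,297). It sits between the fingers.

Run:
```python
from h import *
W=load("w4");k=1/1.42857
a=ray(386*k,284*k,.012,*W);b=ray(385*k,297*k,.05,*W);print(a,b)
m=(a+b)/2; go([m[0],m[1],.019],-91.2)
print("lub foot/cap",ray(715*k,285*k,.004,*W),ray(769*k,298*k,.056,*W))
```

```text
[0.67816732 0.12969045 0.012     ] [0.677188   0.12970187 0.05      ]
linear [0.2352, -0.0108, -0.003] roll -0.0 deg -0.0 curyaw -91.2 rows 3.0 tcp [0.676  0.1233 0.1601]
lub foot/cap [ 0.67011692 -0.13125164  0.004     ] [ 0.67249608 -0.12817221  0.056     ]
```

Request:
{"fn": "apply_moves", "kwargs": {
  "series": [
    {"jaw":0,"linear":[0.07,-0.0105,-0.003],"roll":0},
    {"jaw":0,"linear":[0.14,-0.0105,-0.003],"roll":0},
    {"jaw":0,"linear":[0.2,-0.0105,-0.003],"roll":0},
    {"jaw":0,"linear":[0.235,-0.0105,-0.003],"roll":0},
    {"jaw":0,"linear":[0.235,-0.0105,-0.003],"roll":0},
    {"jaw":0,"linear":[0.235,-0.0105,-0.003],"roll":0},
    {"jaw":1,"linear":[0.235,-0.0105,-0.003],"roll":0},
    {"jaw":1,"linear":[0.235,-0.0105,-0.003],"roll":0},
    {"jaw":1,"linear":[0.235,-0.0105,-0.003],"roll":0},
    {"jaw":1,"linear":[0.235,-0.0105,-0.003],"roll":0},
    {"jaw":1,"linear":[0.235,-0.0105,-0.003],"roll":0},
    {"jaw":1,"linear":[0.235,-0.0105,-0.003],"roll":0}
  ],
  "force": 25
}}

```text
t: 17.85
tool_pos: [0.6777, 0.1296, 0.0192]
orientation: [-2.209, 0.023, 2.213]
force: [-0.4, -0.0, 1.3]
opening: 0.0095
```

Request:
{"fn": "apply_moves", "kwargs": {
  "series": [
    {"jaw":1,"linear":[-0.04,0,0],"roll":0},
    {"jaw":1,"linear":[-0.13,0,0],"roll":0},
    {"jaw":1,"linear":[-0.22,0,0],"roll":0},
    {"jaw":1,"linear":[-0.25,0.1,0.015],"roll":0},
    {"jaw":1,"linear":[-0.25,0.725,0.108],"roll":0},
    {"jaw":1,"linear":[-0.25,0.725,0.108],"roll":0},
    {"jaw":1,"linear":[-0.25,0.725,0.108],"roll":0},
    {"jaw":1,"linear":[-0.25,0.725,0.108],"roll":0},
    {"jaw":1,"linear":[-0.25,0.725,0.108],"roll":0},
    {"jaw":1,"linear":[-0.25,0.725,0.108],"roll":0},
    {"jaw":1,"linear":[-0.25,0.725,0.108],"roll":0},
    {"jaw":1,"linear":[-0.25,0.725,0.108],"roll":0},
    {"jaw":1,"linear":[-0.25,0.725,0.108],"roll":0},
    {"jaw":1,"linear":[-0.25,0.725,0.108],"roll":0}
  ]
}}

```text
t: 19.6
tool_pos: [0.6046, -0.3022, 0.1695]
orientation: [-2.21, 0.021, 2.214]
force: [0.7, -0.1, -1.5]
opening: 0.0092
```

Run:
```python
from h import *
print(read_state()["force"],read_state()["opening"]); go([.604,-.304,.0232],-91.2); save("wrist","w5")
im=cv2.imread("pics/w5.png"); cv2.imwrite("pics/w5b.png",cv2.resize(im,(800,600),interpolation=cv2.INTER_CUBIC))
```

```text
[ 0.71368923 -0.1173746  -1.51564126] 0.009209099179368685
linear [0.2438, 0.0029, 0.0006] roll 0.004 deg 0.1 curyaw -91.1 rows 3.0 tcp [ 0.6046 -0.3022  0.1695]
```

View pics/w5b.png

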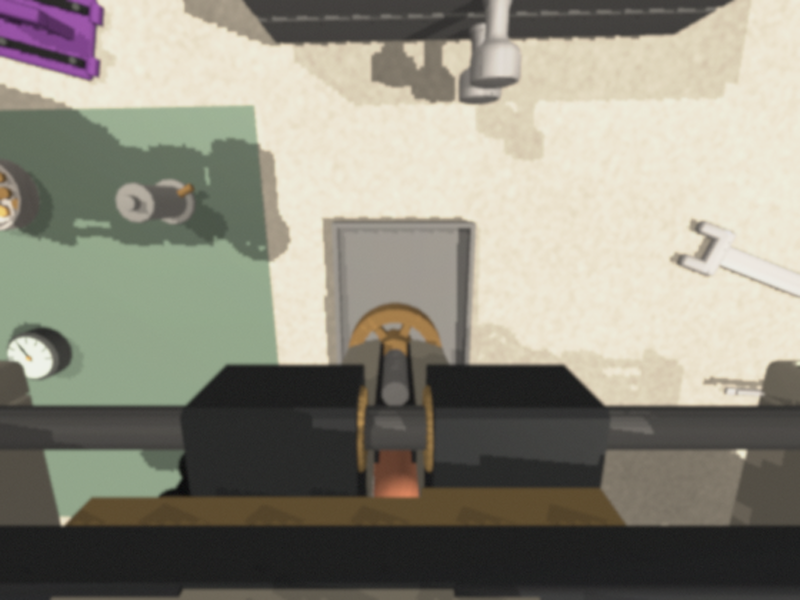

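The wheel is held level and centred over the far third of the long tray, whose far corners are at (325,220) and (475,222). I'll set it down there.

Request:
{"fn": "apply_moves", "kwargs": {
  "series": [
    {"jaw":1,"linear":[0.08,0.003,0],"roll":0},
    {"jaw":1,"linear":[0.16,0.003,0],"roll":0},
    {"jaw":1,"linear":[0.205,0.003,0],"roll":0},
    {"jaw":1,"linear":[0.228,0.003,0],"roll":0},
    {"jaw":1,"linear":[0.236,0.003,0],"roll":0},
    {"jaw":1,"linear":[0.24,0.003,0],"roll":0},
    {"jaw":1,"linear":[0.242,0.003,0],"roll":0},
    {"jaw":1,"linear":[0.243,0.003,0],"roll":0},
    {"jaw":1,"linear":[0.244,0.003,0],"roll":0},
    {"jaw":1,"linear":[0.2445,0.003,0],"roll":0},
    {"jaw":1,"linear":[0.2445,0.003,0],"roll":0}
  ]
}}

```text
t: 21.02
tool_pos: [0.6044, -0.3044, 0.0232]
orientation: [-2.21, 0.022, 2.214]
force: [-0.5, -0.6, 2.1]
opening: 0.0093
```

Request:
{"fn": "apply_moves", "kwargs": {
  "series": [
    {"jaw":0.6,"linear":[0,0,0],"roll":0},
    {"jaw":0.3,"linear":[0,0,0],"roll":0},
    {"jaw":0.3,"linear":[0,0,0],"roll":0},
    {"jaw":0.3,"linear":[-0.03,0,0],"roll":0},
    {"jaw":0.3,"linear":[-0.12,0,0],"roll":0},
    {"jaw":0.3,"linear":[-0.21,0,0],"roll":0},
    {"jaw":0.2,"linear":[-0.228,-0.724,0.097],"roll":0},
    {"jaw":0,"linear":[-0.228,-0.724,0.097],"roll":0},
    {"jaw":0,"linear":[-0.228,-0.724,0.097],"roll":0},
    {"jaw":0,"linear":[-0.228,-0.724,0.097],"roll":0},
    {"jaw":0,"linear":[-0.228,-0.724,0.097],"roll":0},
    {"jaw":0,"linear":[-0.228,-0.724,0.097],"roll":0},
    {"jaw":0,"linear":[-0.228,-0.724,0.097],"roll":0},
    {"jaw":0,"linear":[-0.228,-0.724,0.097],"roll":0},
    {"jaw":0,"linear":[-0.228,-0.724,0.097],"roll":0},
    {"jaw":0,"linear":[-0.228,-0.724,0.097],"roll":0}
  ]
}}

```text
t: 23.02
tool_pos: [0.5551, 0.1297, 0.1604]
orientation: [-2.21, 0.024, 2.213]
force: [-0.3, -0.5, -0.3]
opening: 0.0461
```

Run:
```python
from h import *
print(read_state()["force"]); go([.555,.131,.019],-91.1); save("wrist","w6")
im=cv2.imread("pics/w6.png"); cv2.imwrite("pics/w6b.png",cv2.resize(im,(800,600),interpolation=cv2.INTER_CUBIC))
```

```text
[-0.29801459 -0.54030629 -0.30279293]
linear [0.2356, -0.0023, -0.0] roll -0.003 deg -0.1 curyaw -91.2 rows 3.0 tcp [0.5551 0.1297 0.1604]
```

View pics/w6b.png

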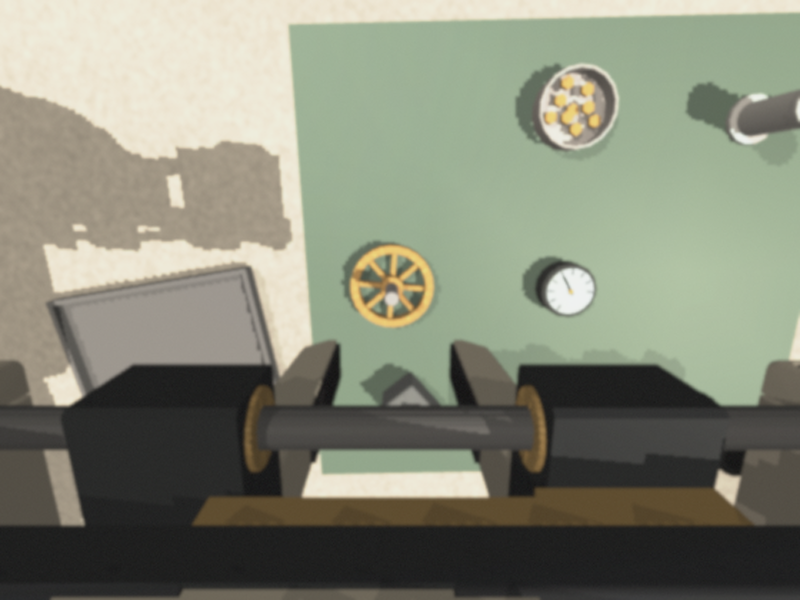

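The large wheel's rim is centred at (392,285) and its axle tip is at (392,299). The square tray's far top corners are at (51,301) and (249,265).

Run:
```python
from h import *
from scipy.optimize import least_squares
W=load("w6");k=1/1.42857;S=load("scene0");D=load("side0");W1=load("w1")
a=ray(392*k,285*k,.012,*W);b=ray(392*k,299*k,.05,*W);print(a,b); m=(a+b)/2; go([m[0],m[1],.019],-91.2)
L=B=.16
loc=np.array([[-L/2,-B/2],[-L/2,B/2],[L/2,B/2],[L/2,-B/2]])
o=[(S,[(351,174),(399,155),(437,181),(387,194)],1),(D,[(328,291),(320,358),(235,348),(252,282)],1),(W1,[None,None,(42,284),(173,260)],k),(W,[None,None,(51,301),(249,265)],k)]
def f(x):
    c,s=np.cos(x[2]),np.sin(x[2]); P=loc@np.array([[c,s],[-s,c]])+x[:2]
    return np.array([proj([*P[i],.014],*Q)-np.array(p)*kk for Q,px,kk in o for i,p in enumerate(px) if p is not None]).ravel()
s=least_squares(f,[.48,.31,0],loss="soft_l1"); print("sq",s.x.round(4),np.degrees(s.x[2])); print(f(s.x).round(1).reshape(-1,2).tolist())
c,sn=np.cos(s.x[2]),np.sin(s.x[2]);R2=np.array([[c,-sn],[sn,c]])
for l in [(.0,-.034),(.0,.045),(.034,-.0),(-.034,-.034),(.034,.04)]: print(l,(R2@l+s.x[:2]).round(4))
```

```text
[0.55648474 0.13123404 0.012     ] [0.55483887 0.1311086  0.05      ]
linear [0.2354, -0.0028, -0.0011] roll -0.0 deg -0.0 curyaw -91.2 rows 3.0 tcp [0.5551 0.1296 0.1602]
sq [0.4824 0.3061 0.1586] 9.08794126641954
[[-2.0, -10.1], [-0.5, -2.2], [1.0, 1.4], [-2.4, 2.5], [-0.6, -1.8], [-1.1, -5.6], [0.0, -8.4], [1.5, -2.8], [-1.2, -1.4], [-1.5, 0.5], [-1.5, 1.1], [-0.3, 0.7]]
(0.0, -0.034) [0.4877 0.2725]
(0.0, 0.045) [0.4753 0.3505]
(0.034, -0.0) [0.5159 0.3115]
(-0.034, -0.034) [0.4542 0.2672]
(0.034, 0.04) [0.5096 0.351 ]
```

Request:
{"fn": "apply_moves", "kwargs": {
  "series": [
    {"jaw":0,"linear":[0.07,-0.0028,-0.001],"roll":0},
    {"jaw":0,"linear":[0.14,-0.0028,-0.001],"roll":0},
    {"jaw":0,"linear":[0.2,-0.0028,-0.001],"roll":0},
    {"jaw":0,"linear":[0.235,-0.0028,-0.001],"roll":0},
    {"jaw":0,"linear":[0.235,-0.0028,-0.001],"roll":0},
    {"jaw":0,"linear":[0.235,-0.0028,-0.001],"roll":0},
    {"jaw":1,"linear":[0.235,-0.0028,-0.001],"roll":0},
    {"jaw":1,"linear":[0.235,-0.0028,-0.001],"roll":0},
    {"jaw":1,"linear":[0.235,-0.0028,-0.001],"roll":0},
    {"jaw":1,"linear":[0.235,-0.0028,-0.001],"roll":0},
    {"jaw":1,"linear":[0.235,-0.0028,-0.001],"roll":0},
    {"jaw":1,"linear":[0.235,-0.0028,-0.001],"roll":0}
  ],
  "force": 35
}}

```text
t: 24.58
tool_pos: [0.5556, 0.1313, 0.0194]
orientation: [-2.21, 0.024, 2.212]
force: [-0.2, 0.9, 2.7]
opening: 0.0094
```

Request:
{"fn": "apply_moves", "kwargs": {
  "series": [
    {"jaw":1,"linear":[-0.04,0,0],"roll":0},
    {"jaw":1,"linear":[-0.13,0,0],"roll":0},
    {"jaw":1,"linear":[-0.22,0,0],"roll":0},
    {"jaw":1,"linear":[-0.3,-0.1,0.005],"roll":0},
    {"jaw":1,"linear":[-0.34,-0.233,0.01],"roll":0},
    {"jaw":1,"linear":[-0.34,-0.233,0.01],"roll":0},
    {"jaw":1,"linear":[-0.34,-0.233,0.01],"roll":0},
    {"jaw":1,"linear":[-0.34,-0.233,0.01],"roll":0},
    {"jaw":1,"linear":[-0.34,-0.233,0.01],"roll":0},
    {"jaw":1,"linear":[-0.34,-0.233,0.01],"roll":0}
  ]
}}

```text
t: 25.82
tool_pos: [0.5528, 0.2702, 0.2227]
orientation: [-2.208, 0.026, 2.213]
force: [-0.1, 0.2, -2.3]
opening: 0.0092
```

Run:
```python
from h import *
print(read_state()["force"],tool()[0]); save("wrist","w7")
im=cv2.imread("pics/w7.png"); cv2.imwrite("pics/w7b.png",cv2.resize(im,(800,600),interpolation=cv2.INTER_CUBIC))
```

```text
[-0.05952246  0.17851047 -2.3065589 ] [0.5527692  0.27020062 0.22272587]
```

View pics/w7b.png

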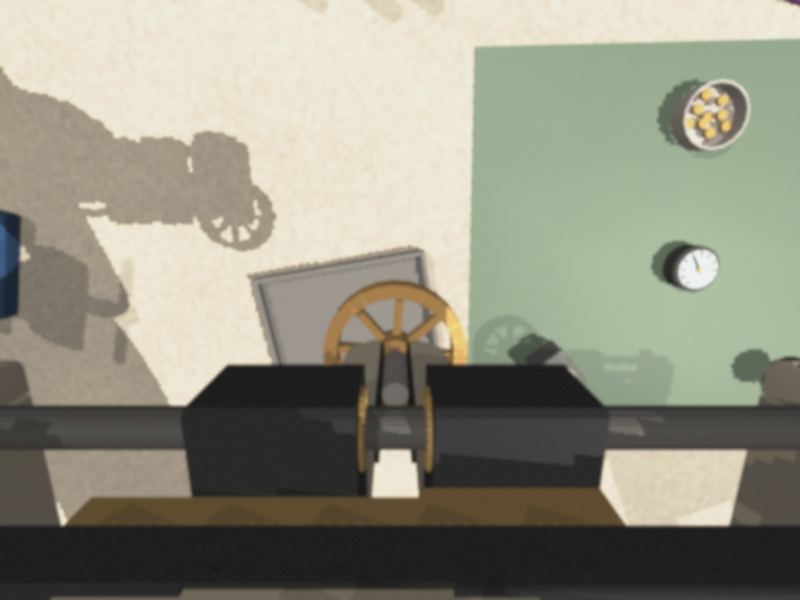

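The large wheel is held level. The square tray's far top corners are at (249,274) and (422,247).

Run:
```python
from h import *
k=1/1.42857
for n,a,b in [("w7",(249,274),(422,247)),("w6",(51,301),(249,265)),("w1",(42,284),(173,260))]:
    W=load(n);A=ray(a[0]*k,a[1]*k,.014,*W)[:2];Bp=ray(b[0]*k,b[1]*k,.014,*W)[:2]
    e=A-Bp; u=e/np.linalg.norm(e); nrm=np.array([u[1],-u[0]]) # local +x
    c=(A+Bp)/2-nrm*.08; print(n,np.linalg.norm(e).round(4),np.degrees(np.arctan2(nrm[1],nrm[0])).round(1),c.round(4))
D=load("side0")
im=cv2.imread("pics/side0.png"); c=(.486,.307);th=np.radians(9)
R2=np.array([[np.cos(th),-np.sin(th)],[np.sin(th),np.cos(th)]])
P=[proj([*(R2@np.array(l)*.08+c),.014],*D) for l in [(-1,-1),(-1,1),(1,1),(1,-1)]]; print(np.round(P))
crop=cv2.resize(im[265:375,220:345],None,fx=5,fy=5)
cv2.polylines(crop,[np.int32((np.array(P)-[220,265])*5)],True,(0,0,255),1); cv2.imwrite("pics/sq.png",crop)
```

```text
w7 0.1599 7.6 [0.4855 0.3131]
w6 0.1584 9.0 [0.4833 0.305 ]
w1 0.1615 10.1 [0.4818 0.3026]
[[326. 289.]
 [317. 352.]
 [233. 339.]
 [252. 279.]]
```

View pics/sq.png

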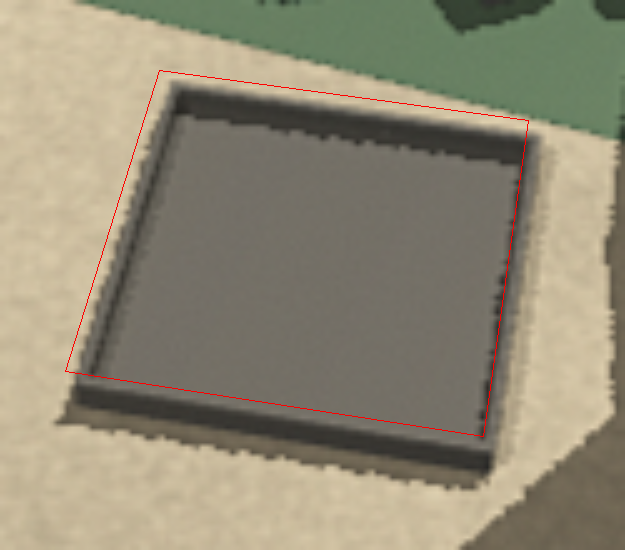

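The overlay shows the tray 4–5 mm further to +y and −x than I drew it, so I take its centre as (0.483, 0.312) with a yaw of about 8°.

Run:
```python
from h import *
go([.4876,.2793,.0234],-91.2)
```

```text
linear [0.3327, -0.0127, 0.1085] roll -0.003 deg -0.1 curyaw -91.3 rows 4.0 tcp [0.5528 0.2704 0.2229]
```

Request:
{"fn": "apply_moves", "kwargs": {
  "series": [
    {"jaw":1,"linear":[0.05,-0.0127,0.1085],"roll":0},
    {"jaw":1,"linear":[0.12,-0.0127,0.1085],"roll":0},
    {"jaw":1,"linear":[0.2,-0.0127,0.1085],"roll":0},
    {"jaw":1,"linear":[0.27,-0.0127,0.1085],"roll":0},
    {"jaw":1,"linear":[0.31,-0.0127,0.1085],"roll":0},
    {"jaw":1,"linear":[0.323,-0.0127,0.1085],"roll":0},
    {"jaw":1,"linear":[0.328,-0.0127,0.1085],"roll":0},
    {"jaw":1,"linear":[0.3305,-0.0127,0.1085],"roll":0},
    {"jaw":1,"linear":[0.332,-0.0127,0.1085],"roll":0},
    {"jaw":1,"linear":[0.333,-0.0127,0.1085],"roll":0},
    {"jaw":1,"linear":[0.3335,-0.0127,0.1085],"roll":0},
    {"jaw":1,"linear":[0.3335,-0.0127,0.1085],"roll":0}
  ]
}}

```text
t: 27.38
tool_pos: [0.4878, 0.2794, 0.0234]
orientation: [-2.209, 0.025, 2.212]
force: [-0.5, 0.1, 0.3]
opening: 0.0088
```

Request:
{"fn": "apply_moves", "kwargs": {
  "series": [
    {"jaw":0.6,"linear":[0,0,0],"roll":0},
    {"jaw":0.3,"linear":[0,0,0],"roll":0},
    {"jaw":0.3,"linear":[0,0,0],"roll":0},
    {"jaw":0.3,"linear":[-0.03,0,0],"roll":0},
    {"jaw":0.3,"linear":[-0.12,0,0],"roll":0},
    {"jaw":0.3,"linear":[-0.21,0,0],"roll":0},
    {"jaw":0.2,"linear":[-0.228,0.679,-0.32],"roll":0},
    {"jaw":-0.3,"linear":[-0.228,0.679,-0.32],"roll":0},
    {"jaw":-0.3,"linear":[-0.228,0.679,-0.32],"roll":0},
    {"jaw":-0.3,"linear":[-0.228,0.679,-0.32],"roll":0},
    {"jaw":-0.3,"linear":[-0.228,0.679,-0.32],"roll":0},
    {"jaw":-0.3,"linear":[-0.228,0.679,-0.32],"roll":0},
    {"jaw":-0.3,"linear":[-0.228,0.679,-0.32],"roll":0},
    {"jaw":-0.3,"linear":[-0.228,0.679,-0.32],"roll":0},
    {"jaw":-0.3,"linear":[-0.228,0.679,-0.32],"roll":0},
    {"jaw":-0.3,"linear":[-0.228,0.679,-0.32],"roll":0}
  ]
}}

```text
t: 29.38
tool_pos: [0.6707, -0.1304, 0.1606]
orientation: [-2.21, 0.023, 2.212]
force: [0.3, -0.2, -0.3]
opening: 0.0605
```

Run:
```python
from h import *
print(read_state()["force"]); go([.6712,-.132,.0165],-91.2); save("wrist","w8")
im=cv2.imread("pics/w8.png"); cv2.imwrite("pics/w8b.png",cv2.resize(im,(800,600),interpolation=cv2.INTER_CUBIC))
```

```text
[ 0.28029203 -0.18344377 -0.25039591]
linear [0.2402, 0.0026, -0.0012] roll 0.0 deg 0.0 curyaw -91.2 rows 3.0 tcp [ 0.6707 -0.1304  0.1606]
```

View pics/w8b.png

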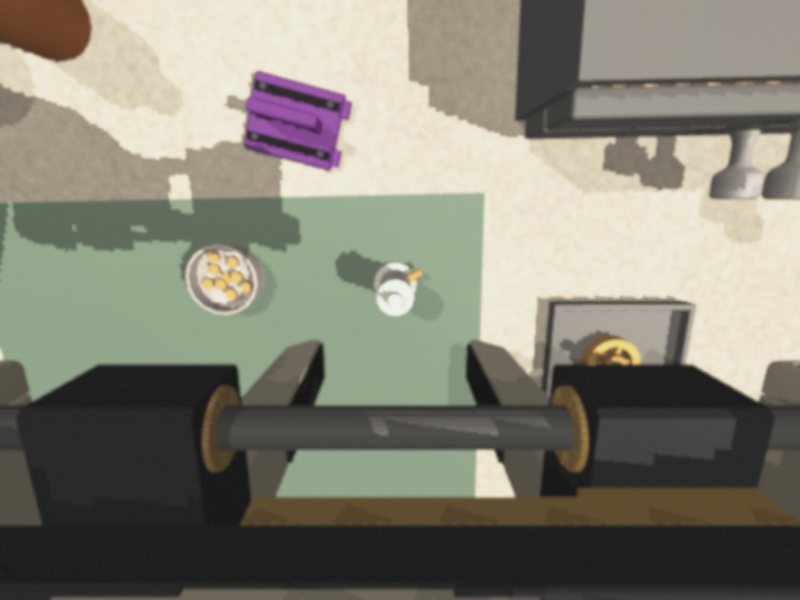

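The lubricator is centred between the fingers: cap at (395,296), foot at (396,283), pipe to the right at (415,273). The small wheel is visible in the tray at (612,350).

Request:
{"fn": "apply_moves", "kwargs": {
  "series": [
    {"jaw":-0.3,"linear":[0.07,0,-0.001],"roll":0},
    {"jaw":-0.3,"linear":[0.14,0,-0.001],"roll":0},
    {"jaw":-0.3,"linear":[0.2,0,-0.001],"roll":0},
    {"jaw":-0.3,"linear":[0.24,0,-0.001],"roll":0},
    {"jaw":-0.3,"linear":[0.24,0,-0.001],"roll":0},
    {"jaw":-0.3,"linear":[0.24,0,-0.001],"roll":0},
    {"jaw":1,"linear":[0.24,0,-0.001],"roll":0},
    {"jaw":1,"linear":[0.24,0,-0.001],"roll":0},
    {"jaw":1,"linear":[0.24,0,-0.001],"roll":0},
    {"jaw":1,"linear":[0.24,0,-0.001],"roll":0},
    {"jaw":1,"linear":[0.24,0,-0.001],"roll":0},
    {"jaw":1,"linear":[0.24,0,-0.001],"roll":0}
  ],
  "force": 20
}}

```text
t: 30.92
tool_pos: [0.6712, -0.1303, 0.0168]
orientation: [-2.21, 0.023, 2.212]
force: [-0.4, 0.4, 1.7]
opening: 0.025
```

Request:
{"fn": "apply_moves", "kwargs": {
  "series": [
    {"jaw":1,"linear":[-0.04,0,0],"roll":0},
    {"jaw":1,"linear":[-0.13,0,0],"roll":0},
    {"jaw":1,"linear":[-0.22,0,0],"roll":0},
    {"jaw":1,"linear":[-0.26,-0.1,0.04],"roll":0},
    {"jaw":1,"linear":[-0.26,-0.801,0.34],"roll":0},
    {"jaw":1,"linear":[-0.26,-0.801,0.34],"roll":0},
    {"jaw":1,"linear":[-0.26,-0.801,0.34],"roll":0},
    {"jaw":1,"linear":[-0.26,-0.801,0.34],"roll":0},
    {"jaw":1,"linear":[-0.26,-0.801,0.34],"roll":0},
    {"jaw":1,"linear":[-0.26,-0.801,0.34],"roll":0},
    {"jaw":1,"linear":[-0.26,-0.801,0.34],"roll":0},
    {"jaw":1,"linear":[-0.26,-0.801,0.34],"roll":0},
    {"jaw":1,"linear":[-0.26,-0.801,0.34],"roll":0},
    {"jaw":1,"linear":[-0.26,-0.801,0.34],"roll":0},
    {"jaw":1,"linear":[-0.26,-0.801,0.34],"roll":0},
    {"jaw":1,"linear":[-0.26,-0.801,0.34],"roll":0}
  ]
}}

```text
t: 32.92
tool_pos: [0.4778, 0.3534, 0.1729]
orientation: [-2.209, 0.025, 2.212]
force: [0.5, 0.7, -1.9]
opening: 0.0249
```

Run:
```python
from h import *
print(read_state()["force"],read_state()["opening"]); go([.477,.3546,.0208],-91.2); save("wrist","w9");save("side","s9")
a=cv2.imread("pics/w9.png")[100:420,:]; b=cv2.resize(cv2.imread("pics/s9.png")[220:420,150:430],(560,400),interpolation=cv2.INTER_CUBIC)
cv2.imwrite("pics/w9b.png",cv2.resize(np.vstack([a[:190],b]),None,fx=1.0,fy=1.0))
```

```text
[ 0.4674807   0.6846648  -1.91365927] 0.024856009742449073
linear [0.2534, -0.0021, 0.0011] roll -0.002 deg -0.1 curyaw -91.3 rows 3.0 tcp [0.4778 0.3534 0.1729]
```

View pics/w9b.png

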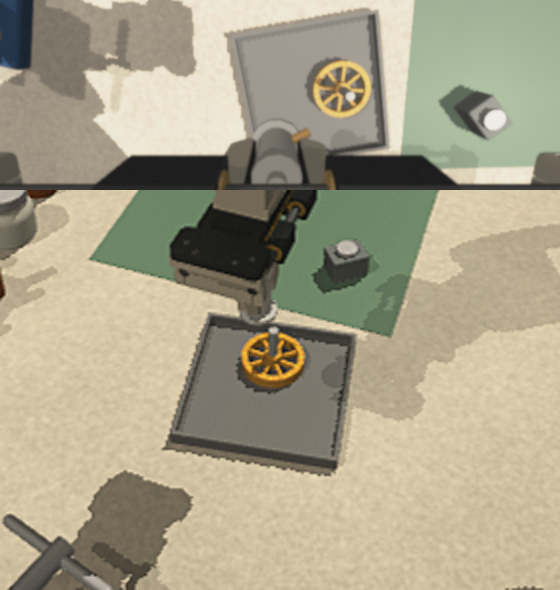

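The large wheel lies flat in the square tray and the lubricator is held upright. Its foot looks level in the side view. I'll lower it into the free side of the tray.

Request:
{"fn": "apply_moves", "kwargs": {
  "series": [
    {"jaw":1,"linear":[0.07,-0.002,0.001],"roll":0},
    {"jaw":1,"linear":[0.14,-0.002,0.001],"roll":0},
    {"jaw":1,"linear":[0.2,-0.002,0.001],"roll":0},
    {"jaw":1,"linear":[0.235,-0.002,0.001],"roll":0},
    {"jaw":1,"linear":[0.245,-0.002,0.001],"roll":0},
    {"jaw":1,"linear":[0.249,-0.002,0.001],"roll":0},
    {"jaw":1,"linear":[0.251,-0.002,0.001],"roll":0},
    {"jaw":1,"linear":[0.252,-0.002,0.001],"roll":0},
    {"jaw":1,"linear":[0.253,-0.002,0.001],"roll":0},
    {"jaw":1,"linear":[0.2537,-0.002,0.001],"roll":0},
    {"jaw":1,"linear":[0.2537,-0.002,0.001],"roll":0}
  ]
}}

```text
t: 34.4
tool_pos: [0.477, 0.3549, 0.0207]
orientation: [-2.21, 0.024, 2.212]
force: [-0.3, 0.3, -0.9]
opening: 0.0248
```

Request:
{"fn": "apply_moves", "kwargs": {
  "series": [
    {"jaw":1,"linear":[0.0007,0,0],"roll":0},
    {"jaw":1,"linear":[0.0007,0,0],"roll":0}
  ]
}}

```text
t: 34.65
tool_pos: [0.4772, 0.355, 0.0207]
orientation: [-2.21, 0.024, 2.211]
force: [-1.8, -1.0, 2.6]
opening: 0.0252
```

Request:
{"fn": "apply_moves", "kwargs": {
  "series": [
    {"jaw":0.3,"linear":[0,0,0],"roll":0},
    {"jaw":0.05,"linear":[0,0,0],"roll":0},
    {"jaw":0.05,"linear":[0,0,0],"roll":0},
    {"jaw":0.05,"linear":[-0.03,0,0],"roll":0},
    {"jaw":0.05,"linear":[-0.1,0,0],"roll":0},
    {"jaw":0.05,"linear":[-0.2,0,0],"roll":0},
    {"jaw":0.05,"linear":[-0.3,0,0],"roll":0},
    {"jaw":0.05,"linear":[-0.55,0.6,-0.1],"roll":0},
    {"jaw":0.05,"linear":[-0.55,0.6,-0.1],"roll":0},
    {"jaw":0.05,"linear":[-0.55,0.6,-0.1],"roll":0},
    {"jaw":0.05,"linear":[-0.55,0.6,-0.1],"roll":0},
    {"jaw":0.05,"linear":[-0.55,0.6,-0.1],"roll":0},
    {"jaw":0.05,"linear":[-0.55,0.6,-0.1],"roll":0},
    {"jaw":0.05,"linear":[-0.55,0.6,-0.1],"roll":0},
    {"jaw":0.05,"linear":[-0.55,0.6,-0.1],"roll":0}
  ]
}}

```text
t: 36.52
tool_pos: [0.5297, -0.0068, 0.3518]
orientation: [-2.211, 0.026, 2.208]
force: [-0.3, 1.3, 0.3]
opening: 0.0439
```

Run:
```python
from h import *
print(read_state()["t"],read_state()["force"]); save("scene","sc10"); save("side","s10")
a=cv2.imread("pics/sc10.png")[140:300,90:460]; b=cv2.imread("pics/s10.png")[120:380,180:420]
r=lambda x,h:cv2.resize(x,(int(x.shape[1]*h/x.shape[0]),h),interpolation=cv2.INTER_CUBIC)
a=cv2.resize(a,(800,346));cv2.imwrite("pics/f1.png",a);cv2.imwrite("pics/f2.png",r(b,600))
```

```text
36.525 [-0.26262534  1.26059755  0.30929924]
```

View pics/f1.png

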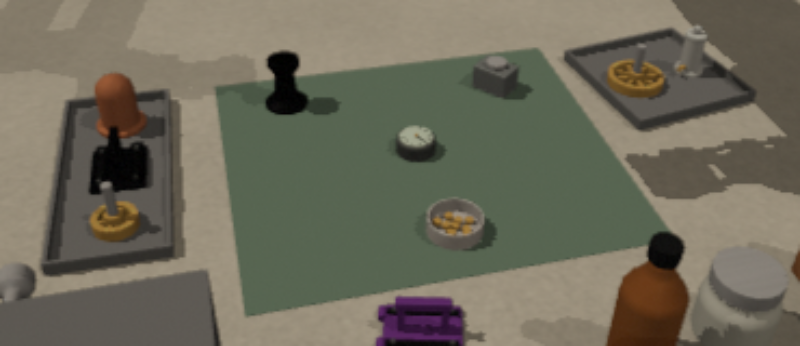

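View pics/f2.png

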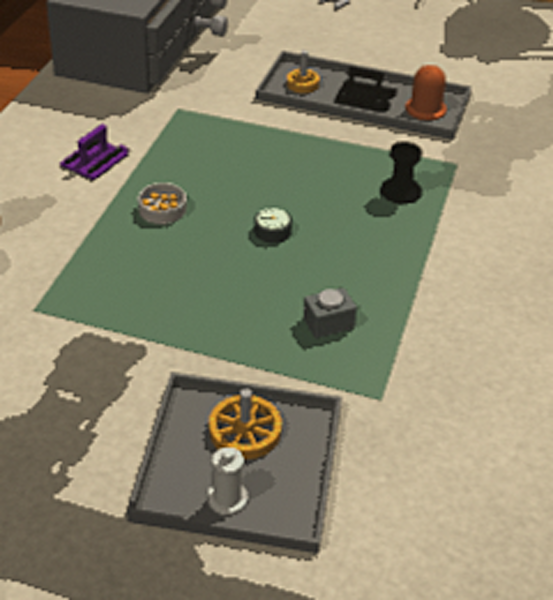

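Both views show every part upright and flat. The dome, door and small wheel stand apart in the long tray, the large wheel and lubricator in the square tray. The gauge, chimney and block have not moved.

```bash
python3 -c "
from plant import *
print(close_job())"
```

```text
the job is handed in; nothing more can be done
None
```

Both kits are made up and the job is handed in, at about 36.6 s of the 122 s allowed. I placed the parts in the order asked:

- **Long tray:** copper dome, black firebox door, small brass wheel.
- **Square tray:** large brass wheel, chrome lubricator.

**How they were set down:** each part was lowered slowly, and I opened the jaws only once the wrist force showed it resting on the tray floor. The highest force I read was about 6 N.

**Last checks:** the final scene and side views show all five parts upright, flat and clear of each other and the tray walls. The gauge, chimney, cylinder block and purple look-alike door are where they were, and the arm is clear of everything.

**What disagreed:**
- My first estimates of the square tray's position differed by up to 1 cm. I settled it with a side-view overlay, and the views after placing show both parts well inside.
- The jaws read 25 mm on the lubricator's 24 mm body. It still lifted and stands upright.

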